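Unlock a bottle carrier with its spring plunger and draw it out

TASK

Free the bottle carrier on its docking rail: pull the red T-handle of the spring plunger up, twist it clockwise into its rest notch and let go, so that it stays retracted by itself. Then draw the carrier by its black handle all the way out to its end stop, its three bottles still standing in it, and leave the things around it where they are.

Things in the scene. Friction and masses are not known exactly. Their poses are not given: they have to be found in the camera images.
- dock: fixed aluminium docking rail, base plate 110 x 410 mm, yellow stop at each end; origin on the table under its middle, y along the rail, z up. The teal bottle carrier slides on it towards -y. On the +x side a grey bracket, 60 mm wide, 85 mm high, from x 70 to 156 mm, holds the vertical spring plunger. Except the two handles nothing fixed here stands above 120 mm
- collar (a point): point on the plunger's vertical axis, 120 mm above the table: the top of the steel collar (46 mm across) under the red handle; fixed to the dock at its (100, 75) mm, axes parallel to the dock's. The collar has a deep slot along the dock's x and a 4 mm deep rest notch with brass floor 60 degrees clockwise from it; a brass cross pin, parallel to the red bar, rides in them
- knob_grip (a point): centre of the plunger's red T-handle: a bar 70 mm long (this frame's x), 18 mm wide (y), 24 mm high (z), at rest 150 mm above the table, 18 mm free below the bar beside its 22 mm thick stem. The frame rises and turns with it. At the start the bar lies along the dock's x
- plunger (a joint): height of the plunger, m: 0 = down (pin locks the carrier), 0.026 = upper stop. A spring presses it down with 7.5 N at 0, 13 N at 0.026. Below 0.018 the slot keeps it from turning; raise it 0.020 to 0.024, turn, then lower: in the rest notch it stays up by itself at 0.014, clear of the carrier. Let go elsewhere it drops back or rests on the collar, unsafe
- knob (a joint): turn of the red T-handle about the vertical axis, rad: 0 at the start, grows clockwise seen from above; the rest notch is at 1.05 (60 degrees), and a wall just beyond it stops the turn at about 1.13. Turning is light (about 0.05 N m)
- carrier (a joint): how far the carrier is drawn out, m: 0 = docked, 0.120 = at its end stop; grows towards the dock's -y. Locked, with some 1 mm of play, while the plunger is down; else it slides with about 2 N of friction and stays where it is left. A steel lug with a slot for the pin, 45 mm wide, 40 to 52 mm above the table, sticks out of its +x side to dock x 110 mm and travels with it
- carrier_grip (a point): centre of the carrier's handle: a black bar 90 mm long (dock's x), 14 mm thick (y), 16 mm high, 140 mm above the table, on two posts 65 mm apart; frame parallel to the dock's. It is at the carrier's leading (-y) end, at dock (0, -55) mm when docked. The carrier is a teal tray 68 x 190 mm of three compartments, rim 65 mm above the table, its middle 130 mm behind the bar (+y)
- dose_a: small glass bottle, 46 mm across, 80 mm high, blue cap, standing in one of the carrier's compartments (top 103 mm above the table); origin at the centre of its underside, z up the bottle
- dose_b: small glass bottle, 46 mm across, 80 mm high, white cap, standing in one of the carrier's compartments (top 103 mm above the table); origin at the centre of its underside, z up the bottle
- dose_c: small glass bottle, 46 mm across, 80 mm high, green cap, standing in one of the carrier's compartments (top 103 mm above the table); origin at the centre of its underside, z up the bottle
- carton: bystander, loose on the table: pale green carton 36 x 50 x 85 mm high; origin at the centre of its underside
- vial: bystander, loose on the table: glass vial with blue cap, 32 mm across, 55 mm high; origin at the centre of its underside
- saline: bystander, loose on the table: infusion bottle with white cap, 76 mm across, 165 mm high; origin at the centre of its underside
- dish: bystander, loose on the table: steel bowl 96 mm across, 35 mm high; origin at the centre of its underside
- amber: bystander, loose on the table: amber bottle with black cap, 60 mm across, 120 mm high; origin at the centre of its underside
- saline2: bystander, loose on the table: infusion bottle with blue cap, 76 mm across, 165 mm high; origin at the centre of its underside
- carton2: bystander, loose on the table: white carton 50 x 90 x 50 mm high; origin at the centre of its underside
Things that resemble listed ones, but are neither listed nor needed, are in the scene too. What is shaped like the dose_b but pink or yellow is not meant.

How it is judged:
On the way, in this order (a step that is already met when the one before it is completed fails the run):
1. the plunger rests retracted in its notch by itself, the fingers off it, the carrier still docked (value of joint plunger between 0.0115 and 0.0165 m and value of joint knob above 0.85 rad and contact force between the fingers and anything else below 0.5 N and value of joint carrier below 0.02 m), for 0.2 s.
2. the carrier is drawn out to its end stop with the plunger still parked (value of joint plunger between 0.0115 and 0.0165 m and value of joint knob above 0.85 rad and value of joint carrier above 0.11 m), for 0.2 s.
At the end, for the whole second after the job is handed in: the plunger stays retracted in its rest notch (height 11.5 to 16.5 mm, turned more than 0.85 rad), the carrier stands within 10 mm of its end stop, at rest, and the three bottles stand upright (within 0.2 rad) and at rest in its compartments (all of step 2 and angle between each of dose_a, dose_b, dose_c's own z axis and vertical below 0.2 rad and linear speed of each of dose_a, dose_b, dose_c below 0.03 m/s and y of dose_a in the frame of carrier_grip between 0.03 and 0.23 m and x of dose_a in the frame of carrier_grip between -0.04 and 0.04 m and z of each of dose_a, dose_b, dose_c in the frame of carrier_grip below -0.1 m and y of dose_b in the frame of carrier_grip between 0.03 and 0.23 m and x of dose_b in the frame of carrier_grip between -0.04 and 0.04 m and y of dose_c in the frame of carrier_grip between 0.03 and 0.23 m and x of dose_c in the frame of carrier_grip between -0.04 and 0.04 m and velocity of joint carrier below 0.01 m/s); the robot touches nothing.
It fails at once if a bottle in the carrier is tipped over (more than 0.6 rad) (angle between any of dose_a, dose_b, dose_c's own z axis and vertical above 0.6 rad).
It fails at once if a bystander is shifted more than 30 mm (distance of any of carton, vial, saline, dish, amber, saline2, carton2 from where it was at the start of the episode above 0.03 m).
It also fails if it takes over 51 s, if anything falls off the work surface, if the arm or the gripper's body presses on something with over 40 N, if the wrist force passes 120 N, or if a joint passes its speed limit or range.

ROBOT

A 6-joint arm with a two-finger parallel gripper is mounted at the origin on the work surface. World frame = base frame: x ahead of the robot, y to its left, z up, the work surface at z = 0. Lengths are in m, angles in rad, forces in N, time in s.
With the tool pointing down it reaches from about 0.375 to 0.975 m from the base axis. Payload 3.8 kg.
Tool frame: the origin (TCP) lies on the centre line of the jaws, within the pads' length; the fingertips stand 17 mm ahead of it and the grasp point (between the pads) lies 2 mm behind it (bot.tip_extent is the distance from the TCP to the fingertips, in m); z points along the fingers, y is the line along which they close (so a half turn about z gives the same grasp; the last joint's range is limited). The gripper opens to 85 mm and grips with 20 to 120 N. Pads are 22 mm wide; open, the fingers measure 114 mm over their backs; the gripper's body (76 mm by 85 mm) begins 54 mm behind the grasp point. The pads swing forward as they close: fully open they stand 13 mm farther back than shut.
Start: joints at [1.106, 0.264, 1.604, -0, 1.274, -0.037], TCP at [0.28, 0.614, 0.248] pointing down, gripper open.
Joint ranges: [-2.63, 2.63], [-0.94, 2.18], [0.31, 2.57], [-1.31, 4.45], [0, 2.66], [-2.55, 2.55]. Speed limits (rad/s): [2.57, 2.57, 3.14, 3.14, 3.14, 3.14].

INTERFACE

Orientations are given as a rotation vector (axis times angle).
In Python, from workcell import readout, read_camera, finish_job, bot gives the robot as it stands.
- The arm moves only by the tool jog_arm, never from a script. Its argument "deltas" is one flat list of numbers, 7 for each row, row after row: the shift along the tool's x, y, z in m, then the turn, a rotation vector about the tool's x, y, z in degrees, then the gripper command: -1 is shut, 1 is fully open, values between are in proportion. A call has 1 to 8 rows; each row is the pose to reach, as a shift and turn from the pose commanded when the call began, along the tool's axes at that moment; what a row does not reach only later rows make up. A row lasts 1/10 s, in which the tool goes at most 50 mm and 8.59 degrees, less where a joint would pass 70% of its speed; a pose out of reach is approached as far as the arm can. A call with a gripper value outside its range is refused whole. The fingers move at their own pace and stop on an object; "squeeze" is the grip in N (left out, the last holds). Time passes only in rows, so rows that repeat a pose let the fingers close. It gives the time, the measured TCP pose, the force, the opening and the grip force at its end, in the units of the state.
- readout.read_state(): the state, without advancing time (a new reading comes with each control period).
- read_camera(name): name is "scene" or "top" or "wrist"; returns a dict with "color" (420x560x3 uint8, blue, green, red), "fx", "fy", "cx", "cy" (pixels), "origin" and "attitude" of the camera in the world. Camera axes: x right, y down, z forward; pixel columns grow to the right and rows downward; lengths in m; the calibration is good to about 2 mm. A picture is of the moment at which its call begins. There is no depth.
- finish_job(): hands the job in; it is judged then, once.
The state is a dict: "time": time; "q": joint angles; "joint_vel": joint speeds; "joint_torque": joint torques, N m; "tool_pos": TCP position; "tcp_rot": TCP orientation; "wrist_force": force on the tool from outside, world axes, zero at the start; "torque": the same for the moment, N m; "width": opening from 0.0 (shut) to 1.0 (fully open); "grip_force": force on a finger pad.
Only numpy, scipy, OpenCV 4.12 (cv2) and the standard library are available. Lean on these libraries where they do the work, as an engineer would, in place of code of your own. Each camera call takes 0.05 s, during which the arm holds its last target. There are 200 camera calls.

## Working session

There is one attempt and no reset: what is moved stays moved. The work goes in short steps, Python scripts to look and compute and a tool call to move; the robot and the scene stay as the last step left them, time stands still between calls to the robot, and variables do not carry over. Pictures are saved under pics/ and viewed, at most 10 in all, crops included, and the job is handed in when it is done.

Besides the shell and the picture viewer there is one more tool, called after "Request:" by a JSON object that holds its "api" and its "payload". jog_arm: Moves the arm, as the interface text tells. Its arguments: {"type":"object","properties":{"deltas":{"type":"array"},"squeeze":{"type":"number"}},"required":["deltas"]}

```bash
mkdir -p pics; ls; cat > h.py <<'E'
import numpy as np, cv2
from scipy.spatial.transform import Rotation as R
from workcell import readout, read_camera, finish_job, bot
def rot(a):
    a=np.array(a,float); return a if a.shape==(3,3) else (R.from_rotvec(a).as_matrix() if a.size==3 else R.from_quat(a).as_matrix())
def ray(c,u,v,z):
    d=rot(c["attitude"])@np.array([(u-c["cx"])/c["fx"],(v-c["cy"])/c["fy"],1]); o=np.array(c["origin"])
    return o+d*(z-o[2])/d[2]
def proj(c,p):
    q=rot(c["attitude"]).T@(np.array(p)-np.array(c["origin"])); return c["fx"]*q[0]/q[2]+c["cx"],c["fy"]*q[1]/q[2]+c["cy"]
def blobs(img,lo,hi,n=3,amin=30):
    m=cv2.inRange(cv2.cvtColor(img,cv2.COLOR_BGR2HSV),np.array(lo),np.array(hi))
    cs=sorted(cv2.findContours(m,cv2.RETR_EXTERNAL,cv2.CHAIN_APPROX_NONE)[0],key=cv2.contourArea)[::-1]
    return [(cv2.contourArea(k),cv2.minAreaRect(k),k) for k in cs[:n] if cv2.contourArea(k)>amin]
E
python3 - <<'E'
from h import *
for n in("top","scene"):
    c=read_camera(n); cv2.imwrite(f"pics/{n}0.png",c["color"]); print(n,c["origin"],c["attitude"],c["fx"],c["cx"],c["cy"])
    for a,r,k in blobs(c["color"],(0,150,80),(8,255,255))+blobs(c["color"],(172,150,80),(180,255,255)): print("red",a,r, ray(c,*r[0],.162))
print(readout.read_state())
E
```

```text
pics
top [ 0.36754074 -0.01748124  1.64346022] [-2.15166269  2.14665059 -0.14575716] 517.2315806482196 273.5787241112895 210.97733463735818
red 3561.5 ((503.0, 164.0), (60.0, 64.0), 90.0) [ 0.7128406  -0.68495758  0.162     ]
red 106.0 ((221.5867919921875, 195.7037811279297), (5.958662509918213, 23.158926010131836), 10.619654655456543) [0.61705802 0.13702217 0.162     ]
scene [ 1.2324822  -0.04168347  0.9548251 ] [-1.89442924 -1.74905651  0.62085485] 422.08302804312876 285.3635763996887 210.1093755238024
red 1026.5 ((13.0, 252.5), (71.0, 26.0), 90.0) [ 0.66830268 -0.61272087  0.162     ]
red 161.0 ((341.5, 216.0), (26.0, 7.0), 90.0) [0.62568486 0.13615057 0.162     ]
{'time': 0.1, 'q': array([ 1.10611840e+00,  2.64740975e-01,  1.60528461e+00, -1.70867266e-05,
        1.27370503e+00, -3.69042367e-02]), 'joint_vel': array([-0.00023612, -0.00296382, -0.00290166,  0.00020776, -0.00125238,
        0.00141246]), 'joint_torque': array([-9.50588801e-04, -5.16705358e+01, -3.68591845e+01, -1.35414543e-04,
        6.27815942e-03, -1.94379390e-05]), 'tool_pos': array([0.27973878, 0.61359098, 0.24701845]), 'tcp_rot': array([-0.66671642, -3.06950305,  0.00325908]), 'wrist_force': array([-0.007632  , -0.01513389,  0.16289949]), 'torque': array([-0.0156396 ,  0.01698057,  0.00962493]), 'grip_force': 0.0, 'width': 1.0003170294388692}
```

View pics/top0.png

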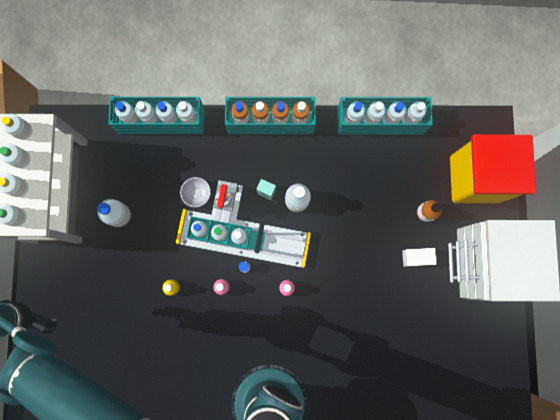

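View pics/scene0.png

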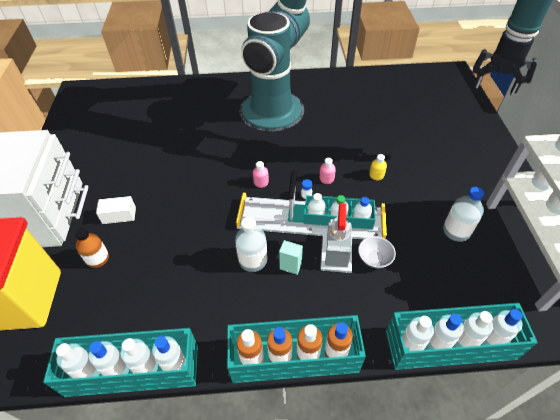

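The top view shows the red bar at (222,196), the carrier at (220,232), the rail running right and slightly down with yellow stops at (181,227) and (307,250), and the vial at (244,267). Saline is at (297,197) and the carton at (266,187). The scene view agrees, with the bar at (341,216). Next I'll fit the dock and plan the tool orientation.

```bash
python3 - <<'E'
from h import *
print(bot.tip_extent, [a for a in dir(bot) if a[0]!='_'])
c=read_camera("top")
P=[]
for a,r,k in blobs(c["color"],(22,150,120),(33,255,255),6):
    print("yel",round(a),np.round(r[0]),np.round(r[1]),np.round(r[2]),ray(c,*r[0],.02))
im=c["color"]
m=cv2.inRange(cv2.cvtColor(im,cv2.COLOR_BGR2HSV),np.array((0,150,80)),np.array((8,255,255)))
m[:,400:]=0; ys,xs=np.nonzero(m); w=np.array([ray(c,x,y,.162)[:2] for x,y in zip(xs,ys)])
r=cv2.minAreaRect(w.astype(np.float32)*1000); print(r)
s=readout.read_state(); T=rot(s["tcp_rot"]); print(np.round(T,3))
E
```

```text
0.017 ['MotionError', 'tip_extent']
yel 1288 [473. 185.] [74. 53.] 49.0 [ 0.67870686 -0.64902571  0.02      ]
yel 172 [170. 288.] [15. 15.] 90.0 [0.35159042 0.30896326 0.02      ]
yel 60 [180. 226.] [ 3. 35.] 12.0 [0.54425261 0.28080466 0.02      ]
yel 42 [  6. 120.] [9. 7.] 18.0 [0.88778507 0.8566881  0.02      ]
yel 34 [306. 249.] [ 3. 35.] 11.0 [ 0.4715585  -0.11530183  0.02      ]
((736.5294189453125, 118.9130859375), (17.985103607177734, 309.3437805175781), 81.34075927734375)
[[-0.91   0.415 -0.001]
 [ 0.415  0.91  -0.002]
 [ 0.    -0.002 -1.   ]]
```

Request:
{"api": "jog_arm", "payload": {"deltas": [-0.25,-0.145,-0.053,0,0,-14.1,1,-0.25,-0.145,-0.053,0,0,-14.1,1,-0.25,-0.145,-0.053,0,0,-14.1,1,-0.25,-0.145,-0.053,0,0,-14.1,1,-0.25,-0.145,-0.053,0,0,-14.1,1,-0.25,-0.145,-0.053,0,0,-14.1,1,-0.25,-0.145,-0.053,0,0,-14.1,1,-0.25,-0.145,-0.053,0,0,-14.1,1]}}

```text
time: 0.95
tool_pos: [0.4479, 0.3777, 0.3014]
tcp_rot: [-0.289, -3.128, -0.001]
wrist_force: [0.2, -0.4, -0.4]
width: 0.999
grip_force: 0.0
```

Request:
{"api": "jog_arm", "payload": {"deltas": [-0.212,-0.204,0,0,0,0,1,-0.212,-0.204,0,0,0,0,1,-0.212,-0.204,0,0,0,0,1,-0.212,-0.204,0,0,0,0,1,-0.212,-0.204,0,0,0,0,1,-0.212,-0.204,0,0,0,0,1,-0.212,-0.204,0,0,0,0,1,-0.212,-0.204,0,0,0,0,1]}}

```text
time: 1.75
tool_pos: [0.6188, 0.1403, 0.3001]
tcp_rot: [-0.286, -3.126, -0.001]
wrist_force: [-0.6, -0.7, 0.1]
width: 0.996
grip_force: 0.0
```

```bash
python3 - <<'E'
from h import *
s=readout.read_state(); T=rot(s["tcp_rot"]); p=np.array(s["tool_pos"]); print(p,np.round(T,3),np.degrees(s["q"]))
c=read_camera("wrist"); cv2.imwrite("pics/w1.png",c["color"]); print(c["origin"], np.round(rot(c["attitude"]),2))
for a,r,k in blobs(c["color"],(0,150,80),(8,255,255),2):
    w=np.array([ray(c,*q[0],.162)[:2] for q in k])*1000; print(a,r,cv2.minAreaRect(w.astype(np.float32)))
E
```

```text
[0.61875866 0.14025488 0.3000954 ] [[-0.983  0.181 -0.002]
 [ 0.181  0.983  0.001]
 [ 0.002  0.    -1.   ]] [ 1.04924180e+01  9.29583214e+00  9.34497317e+01  5.86582753e-02
  7.73740672e+01 -6.90809663e+01]
[0.55212927 0.15191983 0.42544622] [[ 0.18  0.95  0.26]
 [ 0.98 -0.17 -0.05]
 [-0.    0.27 -0.96]]
1933.0 ((284.0, 198.5), (91.0, 24.0), 90.0) ((617.1171875, 138.8776092529297), (18.32977867126465, 69.47380065917969), 79.57780456542969)
```

View pics/w1.png

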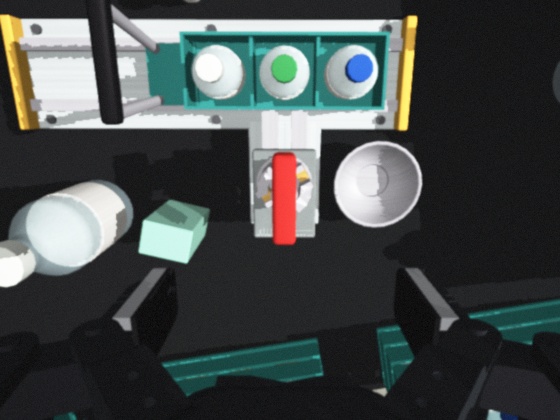

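The wrist view shows the red bar at (284,198), aligned with the jaws: centre (617,139) mm, axis at -10.4°. The dish sits to its right at (378,185) and the carton to its left at (175,230), both clear of the fingers. The carrier handle is the black bar at (105,60).

Request:
{"api": "jog_arm", "payload": {"deltas": [0,0,0.04,0,0,0,1,0,0,0.08,0,0,0,1,0,0,0.1,0,0,0,0.2,0,0,0.1,0,0,0,0.2,0,0,0.1,0,0,0,0.2]}}

```text
time: 2.3
tool_pos: [0.6183, 0.1414, 0.2015]
tcp_rot: [-0.281, -3.128, -0.0]
wrist_force: [-0.2, 0.3, 0.8]
width: 0.601
grip_force: 0.0
```

```bash
python3 - <<'E'
from h import *
s=readout.read_state(); T=rot(s["tcp_rot"]); p=np.array(s["tool_pos"]); print(p,np.round(T,3),s["wrist_force"])
c=read_camera("wrist"); cv2.imwrite("pics/w2.png",c["color"])
for a,r,k in blobs(c["color"],(0,150,80),(8,255,255),1):
    w=np.array([ray(c,*q[0],.162)[:2] for q in k])*1000; r=cv2.minAreaRect(w.astype(np.float32)); print(r)
    print("tool delta",T.T@(np.array([*np.array(r[0])/1000,.157])-p))
E
```

```text
[0.61831186 0.14138952 0.20149568] [[-0.984  0.178 -0.001]
 [ 0.178  0.984  0.   ]
 [ 0.001  0.    -1.   ]] [-0.249463    0.28848935  0.76832671]
((615.903564453125, 138.9897003173828), (18.030813217163086, 71.00213623046875), 79.75241088867188)
tool delta [ 0.00191629 -0.00279673  0.04449641]
```

Request:
{"api": "jog_arm", "payload": {"deltas": [0.002,-0.0028,0.02,0,0,0,0.2,0.002,-0.0028,0.041,0,0,0,0.2,0.002,-0.0028,0.041,0,0,0,0.2,0.002,-0.0028,0.041,0,0,0,-0.2,0.002,-0.0028,0.041,0,0,0,-1,0.002,-0.0028,0.041,0,0,0,-1,0.002,-0.0028,0.041,0,0,0,-1,0.002,-0.0028,0.041,0,0,0,-1], "squeeze": 60}}

```text
time: 3.15
tool_pos: [0.6183, 0.1386, 0.163]
tcp_rot: [0.285, 3.124, 0.005]
wrist_force: [-0.1, 5.2, 6.6]
width: 0.194
grip_force: 61.8
```

```bash
python3 - <<'E'
from h import *
s=readout.read_state(); T=rot(s["tcp_rot"]); p=np.array(s["tool_pos"]); print(p,np.round(T,3),s["wrist_force"],s["torque"],s["width"],s["grip_force"])
c=read_camera("wrist"); cv2.imwrite("pics/w3.png",c["color"])
E
```

```text
[0.6182548  0.13862947 0.1630455 ] [[-0.984  0.181  0.005]
 [ 0.181  0.984  0.003]
 [-0.004  0.003 -1.   ]] [-0.05112675  5.15131441  6.64566668] [ 0.72257248  0.01488791 -0.07840502] 0.19409617980686913 61.80209934711456
```

View pics/w3.png

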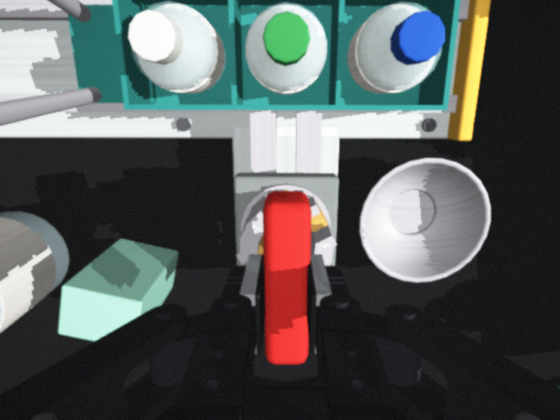

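The bar is gripped squarely: red bar between the pads at (287,280), cross pin visible at (320,222) and (262,240). The next move lifts it.

Request:
{"api": "jog_arm", "payload": {"deltas": [0,0,-0.008,0,0,0,-1,0,0,-0.016,0,0,0,-1,0,0,-0.024,0,0,0,-1,0,0,-0.024,0,0,0,-1,0,0,-0.024,0,0,0,-1], "squeeze": 80}}

```text
time: 3.7
tool_pos: [0.6178, 0.1385, 0.1826]
tcp_rot: [0.285, 3.126, 0.004]
wrist_force: [7.6, 6.1, -12.9]
width: 0.184
grip_force: 79.9
```

Request:
{"api": "jog_arm", "payload": {"deltas": [0,0,-0.0025,0,0,0,-1,0,0,-0.0025,0,0,0,-1,0,0,-0.0025,0,0,0,-1]}}

```text
time: 4.0
tool_pos: [0.6177, 0.1385, 0.1847]
tcp_rot: [0.285, 3.126, 0.004]
wrist_force: [8.6, 7.0, -13.2]
width: 0.185
grip_force: 79.9
```

```bash
python3 - <<'E'
from h import *
s=readout.read_state(); print(s["tool_pos"],s["wrist_force"],s["torque"])
c=read_camera("wrist"); cv2.imwrite("pics/w4.png",c["color"])
for f in (cv2.imread("pics/w3.png"),c["color"]):
    for a,r,k in blobs(f,(0,150,80),(8,255,255),1): print(a,r,cv2.boundingRect(k))
E
```

```text
[0.61770776 0.13851184 0.18466834] [  8.56905658   7.01373197 -13.20955599] [ 1.05264711 -1.55812293 -0.02515277]
7352.0 ((286.5, 277.5), (47.0, 173.0), 0.0) (263, 191, 48, 174)
7228.0 ((287.5, 279.0), (172.0, 47.0), 90.0) (264, 193, 48, 173)
```

Request:
{"api": "jog_arm", "payload": {"deltas": [-0.002,0.002,-0.0005,0,0,0,-1,-0.002,0.002,-0.0005,0,0,8.5,-1,-0.002,0.002,-0.0005,0,0,17,-1,-0.002,0.002,-0.0005,0,0,25.5,-1,-0.002,0.002,-0.0005,0,0,34,-1,-0.002,0.002,-0.0005,0,0,42,-1,-0.002,0.002,-0.0005,0,0,50,-1,-0.002,0.002,-0.0005,0,0,57,-1]}}

```text
time: 4.85
tool_pos: [0.6178, 0.1385, 0.1839]
tcp_rot: [-1.749, -2.607, 0.004]
wrist_force: [3.9, 2.0, -13.4]
width: 0.186
grip_force: 79.9
```

```bash
cat > bar.py <<'E'
from h import *
import sys
s=readout.read_state(); T=rot(s["tcp_rot"]); print(s["tool_pos"],"tool yaw from 0:",79.6-np.degrees(np.arctan2(T[1,1],T[0,1])),"tilt",T[:2,2],s["wrist_force"],s["torque"],s["width"])
c=read_camera("wrist"); cv2.imwrite(f"pics/{sys.argv[1]}.png",c["color"])
for a,r,k in blobs(c["color"],(0,150,80),(8,255,255),1):
    w=np.array([ray(c,*q[0],float(sys.argv[2]))[:2] for q in k])*1000; r2=cv2.minAreaRect(w.astype(np.float32)); print(r,r2)
E
python3 bar.py w5 .184
```

```text
[0.61783326 0.13851375 0.18391622] tool yaw from 0: 57.31034735157817 tilt [-0.00305968 -0.0008042 ] [  3.94879593   1.99299755 -13.35791976] [ 0.40117677 -0.8346987  -0.05385954] 0.18594817102976924
((285.9999694824219, 276.4999694824219), (170.99996948242188, 45.99999237060547), 90.0) ((616.8524169921875, 142.5298614501953), (17.029720306396484, 70.4755630493164), 22.271942138671875)
```

Request:
{"api": "jog_arm", "payload": {"deltas": [0,0,0,0,0,3,-1,0,0,0,0,0,3,-1,0,0,0.003,0,0,3,-1,0,0,0.006,0,0,3,-1,0,0,0.009,0,0,3,-1,0,0,0.01,0,0,3,-1,0,0,0.01,0,0,3,-1]}}

```text
time: 5.6
tool_pos: [0.6181, 0.1386, 0.1772]
tcp_rot: [-1.81, -2.566, 0.002]
wrist_force: [-1.7, 1.3, -9.7]
width: 0.187
grip_force: 80.3
```

```bash
python3 bar.py w6 .176
```

```text
[0.61807149 0.13859231 0.17721174] tool yaw from 0: 59.99083490682304 tilt [-0.00177267 -0.00042653] [-1.68461793  1.27129399 -9.74990063] [0.09158233 0.30868998 0.03740088] 0.18661557505655982
((285.0, 276.5), (171.0, 46.0), 90.0) ((617.3167114257812, 141.9536895751953), (17.187633514404297, 71.23706817626953), 19.863615036010742)
```

Request:
{"api": "jog_arm", "payload": {"deltas": [0,0,0.003,0,0,0,-1,0,0,0.003,0,0,0,-1,0,0,0.003,0,0,0,-1]}}

```text
time: 5.95
tool_pos: [0.6182, 0.1386, 0.1769]
tcp_rot: [-1.811, -2.567, 0.001]
wrist_force: [-8.0, 0.4, 2.3]
width: 0.189
grip_force: 82.0
```

It is seated on the notch floor: the height stays at about 14 mm and the spring load is off the tool. Releasing.

Request:
{"api": "jog_arm", "payload": {"deltas": [0,0,0,0,0,0,-0.3,0,0,0,0,0,0,0,0,0,0,0,0,0,0.1,0,0,0,0,0,0,0.1,0,0,-0.02,0,0,0,0.1,0,0,-0.06,0,0,0,0.1,0,0,-0.1,0,0,0,0.1,0,0,-0.1,0,0,0,0.1]}}

```text
time: 6.75
tool_pos: [0.6229, 0.1395, 0.2827]
tcp_rot: [1.806, 2.559, 0.015]
wrist_force: [0.8, 0.5, 2.0]
width: 0.551
grip_force: 0.0
```

```bash
python3 bar.py w7 .176; python3 - <<'E'
from h import *
c=read_camera("scene"); 
for n in("top","scene"):
    c=read_camera(n); cv2.imwrite(f"pics/{n}1.png",c["color"]) 
E
```

```text
[0.62294409 0.13946167 0.28269684] tool yaw from 0: 60.0097012811234 tilt [0.01353245 0.0023472 ] [0.76658156 0.46894016 2.02277896] [ 0.04021155 -0.01038871 -0.02038575] 0.5506252379737003
((275.2312316894531, 207.02720642089844), (102.26480865478516, 26.91988754272461), 89.11859893798828) ((617.6810913085938, 140.2685089111328), (17.895122528076172, 69.76262664794922), 20.254684448242188)
```

View pics/w7.png

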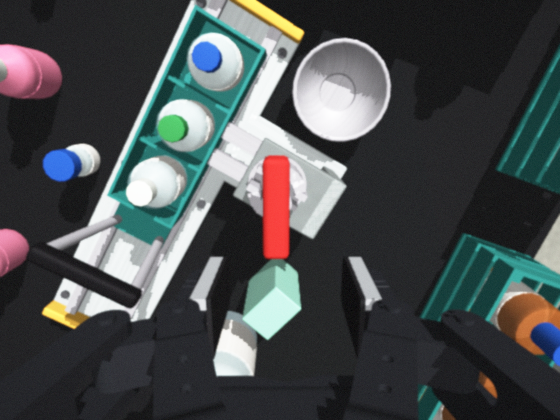

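The plunger is parked: the red bar reads 59.3° turned at the expected size for 14 mm up, and the carrier is still docked. The black handle runs from (32,250) to (138,300), with the vial's blue cap at (62,165). Moving over the handle.

Request:
{"api": "jog_arm", "payload": {"deltas": [-0.01,-0.02,0,0,0,-8,0.2,-0.02,-0.045,0,0,0,-16,0.2,-0.03,-0.07,0,0,0,-24,0.2,-0.04,-0.1,0,0,0,-32,0.2,-0.05,-0.125,0,0,0,-40,0.2,-0.063,-0.15,0,0,0,-48,0.2,-0.063,-0.15,0,0,0,-56,0.2,-0.063,-0.15,0,0,0,-60,0.2]}}

```text
time: 7.75
tool_pos: [0.4969, 0.0284, 0.2722]
tcp_rot: [-0.28, -3.126, 0.001]
wrist_force: [-0.1, -0.2, 0.4]
width: 0.601
grip_force: 0.0
```

```bash
python3 - <<'E'
from h import *
s=readout.read_state(); T=rot(s["tcp_rot"]); print(s["tool_pos"],np.round(T,3),s["wrist_force"])
c=read_camera("wrist"); cv2.imwrite("pics/w8.png",c["color"])
p=np.array([0.498,.0286,.148]); y=np.array([.1805,.9836,0]);x=np.array([.9836,-.1805,0])
print([np.round(proj(c,p+a*x*.045+b*y*.007)) for a in(-1,1) for b in (-1,1)])
E
```

```text
[0.49690629 0.02842531 0.27215649] [[-0.984  0.178 -0.003]
 [ 0.178  0.984 -0.   ]
 [ 0.003 -0.001 -1.   ]] [-0.07148714 -0.24557866  0.41340587]
[array([277., 144.]), array([298., 144.]), array([277., 267.]), array([296., 267.])]
```

View pics/w8.png

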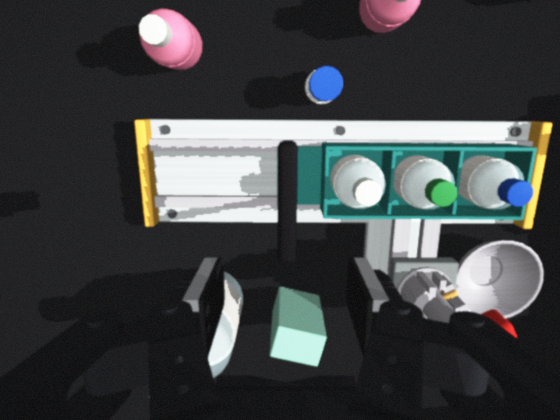

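The black bar is at columns 277–298, rows 142–263, within a few pixels of the prediction. Descending and gripping.

Request:
{"api": "jog_arm", "payload": {"deltas": [0,0,0.045,0,0,0,0.2,0,0,0.09,0,0,0,0.2,0,0,0.115,0,0,0,0.2,0,0,0.13,0,0,0,0.2,0,0,0.13,0,0,0,0.2,0,0,0.13,0,0,0,-1,0,0,0.13,0,0,0,-1,0,0,0.13,0,0,0,-1], "squeeze": 40}}

```text
time: 8.6
tool_pos: [0.4996, 0.029, 0.1457]
tcp_rot: [0.285, 3.126, -0.0]
wrist_force: [0.6, -0.4, -0.5]
width: 0.154
grip_force: 40.1
```

Request:
{"api": "jog_arm", "payload": {"deltas": [0,0,0,0,0,0,-1,0,0,0,0,0,0,-1]}}

```text
time: 8.8
tool_pos: [0.4996, 0.029, 0.1457]
tcp_rot: [0.285, 3.126, -0.0]
wrist_force: [-0.1, -1.8, 4.0]
width: 0.148
grip_force: 40.7
```

Request:
{"api": "jog_arm", "payload": {"deltas": [0,-0.001,0,0,0,0,-1,0,-0.004,0,0,0,0,-1,0,-0.009,0,0,0,0,-1,0,-0.015,0,0,0,0,-1,0,-0.022,0,0,0,0,-1,0,-0.028,0,0,0,0,-1,0,-0.032,0,0,0,0,-1,0,-0.034,0,0,0,0,-1]}}

```text
time: 9.6
tool_pos: [0.4935, -0.0041, 0.1456]
tcp_rot: [0.286, 3.126, 0.002]
wrist_force: [-0.4, 1.8, 6.1]
width: 0.156
grip_force: 41.0
```

Moves freely with about 2 N of drag. Continuing.

Request:
{"api": "jog_arm", "payload": {"deltas": [0,-0.002,0,0,0,0,-1,0,-0.006,0,0,0,0,-1,0,-0.012,0,0,0,0,-1,0,-0.02,0,0,0,0,-1,0,-0.028,0,0,0,0,-1,0,-0.036,0,0,0,0,-1,0,-0.042,0,0,0,0,-1,0,-0.045,0,0,0,0,-1]}}

```text
time: 10.4
tool_pos: [0.4852, -0.0485, 0.1456]
tcp_rot: [0.286, 3.126, 0.002]
wrist_force: [-1.1, 2.1, 6.7]
width: 0.151
grip_force: 41.1
```

Request:
{"api": "jog_arm", "payload": {"deltas": [0,-0.002,0,0,0,0,-1,0,-0.006,0,0,0,0,-1,0,-0.012,0,0,0,0,-1,0,-0.019,0,0,0,0,-1,0,-0.026,0,0,0,0,-1,0,-0.032,0,0,0,0,-1,0,-0.036,0,0,0,0,-1,0,-0.038,0,0,0,0,-1]}}

```text
time: 11.2
tool_pos: [0.4783, -0.0858, 0.1456]
tcp_rot: [0.286, 3.127, 0.002]
wrist_force: [-1.6, 2.8, 6.9]
width: 0.154
grip_force: 41.2
```

Request:
{"api": "jog_arm", "payload": {"deltas": [0,-0.002,0,0,0,0,-1,0,-0.004,0,0,0,0,-1,0,-0.005,0,0,0,0,-1,0,-0.005,0,0,0,0,-1,0,-0.005,0,0,0,0,-1]}}

```text
time: 11.7
tool_pos: [0.4776, -0.0892, 0.1456]
tcp_rot: [0.286, 3.126, 0.006]
wrist_force: [-0.6, 7.5, 6.9]
width: 0.153
grip_force: 41.2
```

It's at the end stop: 120 mm travelled and the force is rising. Relax, release and rise.

Request:
{"api": "jog_arm", "payload": {"deltas": [0,0.0015,0,0,0,0,-1,0,0.0015,0,0,0,0,-0.4,0,0.0015,0,0,0,0,0,0,0.0015,0,0,0,0,0,0,0.0015,-0.02,0,0,0,0,0,0.0015,-0.06,0,0,0,0,0,0.0015,-0.1,0,0,0,0,0,0.0015,-0.13,0,0,0,0]}}

```text
time: 12.5
tool_pos: [0.4772, -0.0896, 0.2764]
tcp_rot: [0.285, 3.127, -0.0]
wrist_force: [0.5, -0.0, 0.3]
width: 0.499
grip_force: 0.0
```

Request:
{"api": "jog_arm", "payload": {"deltas": [0.06,0,0,0,0,0,0,0.06,0,0,0,0,0,0,0.06,0,0,0,0,0,0]}}

```text
time: 12.8
tool_pos: [0.4164, -0.0783, 0.2738]
tcp_rot: [-0.285, -3.128, -0.0]
wrist_force: [1.0, 0.0, -0.5]
width: 0.498
grip_force: 0.0
```

```bash
python3 - <<'E'
from h import *
s=readout.read_state(); print(s["tool_pos"],s["wrist_force"])
c=read_camera("wrist"); t=read_camera("scene")
cv2.imwrite("pics/end.png",np.vstack([cv2.resize(c["color"],(400,300)),cv2.resize(t["color"][120:330,180:460],(400,300))]))
E
```

```text
[ 0.41643228 -0.07829012  0.27383436] [ 0.98290623  0.01926241 -0.53593026]
```

View pics/end.png

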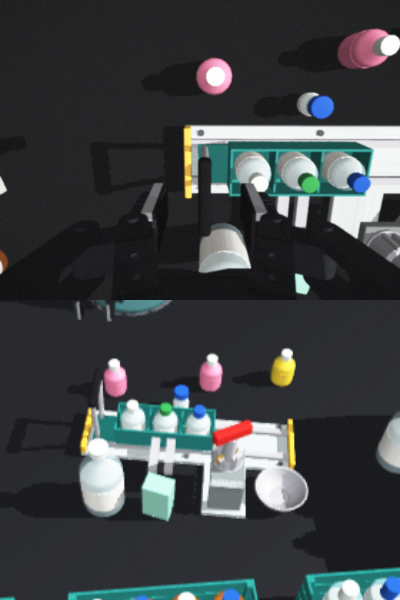

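The carrier is at the stop end of the rail with its three bottles upright, around (165,415) in the scene crop. The red handle is still turned and raised at (232,432), and the saline, carton, dish and vial haven't moved. Handing in.

```bash
python3 -c "
from workcell import finish_job
print(finish_job())"
```

```text
the job is handed in; nothing more can be done
None
```

The job is handed in, with no verdict returned: the plunger is parked in its rest notch, the carrier is drawn out to its end stop with its three bottles upright, and the bystanders near the rail look unmoved in the final camera views.

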